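# Close the filter holder's wing screws and back out the cross-threaded one

### The job

The three wing screws on the lid of the filter holder have only just been started, and one of them, you can't see which, has been started crossed. Turn each one clockwise gently: run the two that turn freely down until they are fully home, but as soon as one stiffens early, stop and back it right out again to its loose end stop so that it can be restarted later. Do not force any screw so hard that its brass bush turns in the lid, and leave the things standing around it alone.

Things in the scene. Friction and masses are not known exactly. Their poses are not given: they have to be found in the camera images.
- filter_holder: pressure filter holder of stainless steel, bolted to the worktop: a round drum 158 mm across on three rubber feet, flat lid at 60 mm above its origin with a low plug (24 mm across, top at 76 mm) in the middle. Origin: centre of its underside; z up. Three upright wing screws stand on its lid on a circle of radius 54 mm, 120 degrees apart.
- wing_screw_a_grip (a point): centre of the upright steel wing plate of wing screw a, on the screw's upright axis: 40 mm long (this frame's x), 12 mm thick (y), 30 mm high (z up); grasp across the 12 mm. The frame turns and sinks with the screw. Below the plate a 12.4 mm hub runs 17 mm down to the bottom of a 20 mm wide, 3.5 mm thick shoulder. Lid top 40 to 46 mm below this point; next screws 94 mm away.
- wing_screw_a (a joint): turn of wing screw a, rad, + = screwed in (clockwise from above), sinking 3.0 mm per rad: 0 = right out at its loose end stop (captive), 1.70 = fully home; starts at 0.25 to 0.45. A sound thread runs at 0.06 N m up to 1.70, then stiffens by 4 N m/rad. A crossed one binds somewhere before 1.05, stiffening by 2.5 N m/rad, but backs out freely. Over 0.8 N m tears the bush loose.
- wing_screw_b_grip (a point): centre of the upright steel wing plate of wing screw b, on the screw's upright axis: 40 mm long (this frame's x), 12 mm thick (y), 30 mm high (z up); grasp across the 12 mm. The frame turns and sinks with the screw. Below the plate a 12.4 mm hub runs 17 mm down to the bottom of a 20 mm wide, 3.5 mm thick shoulder. Lid top 40 to 46 mm below this point; next screws 94 mm away.
- wing_screw_b (a joint): turn of wing screw b, rad, + = screwed in (clockwise from above), sinking 3.0 mm per rad: 0 = right out at its loose end stop (captive), 1.70 = fully home; starts at 0.25 to 0.45. A sound thread runs at 0.06 N m up to 1.70, then stiffens by 4 N m/rad. A crossed one binds somewhere before 1.05, stiffening by 2.5 N m/rad, but backs out freely. Over 0.8 N m tears the bush loose.
- wing_screw_c_grip (a point): centre of the upright steel wing plate of wing screw c, on the screw's upright axis: 40 mm long (this frame's x), 12 mm thick (y), 30 mm high (z up); grasp across the 12 mm. The frame turns and sinks with the screw. Below the plate a 12.4 mm hub runs 17 mm down to the bottom of a 20 mm wide, 3.5 mm thick shoulder. Lid top 40 to 46 mm below this point; next screws 94 mm away.
- wing_screw_c (a joint): turn of wing screw c, rad, + = screwed in (clockwise from above), sinking 3.0 mm per rad: 0 = right out at its loose end stop (captive), 1.70 = fully home; starts at 0.25 to 0.45. A sound thread runs at 0.06 N m up to 1.70, then stiffens by 4 N m/rad. A crossed one binds somewhere before 1.05, stiffening by 2.5 N m/rad, but backs out freely. Over 0.8 N m tears the bush loose.
- bush_0 (a joint): turn (rad) in its seat of one of the three hexagonal brass bushes (27 mm wide, 8 mm high) round the screws on the lid: 0 = sound. It stays at 0 until the screw in it is forced with over 0.8 N m; then it is torn loose and stays turned. The bush numbers do not tell which screw each belongs to.
- bush_1 (a joint): turn (rad) in its seat of one of the three hexagonal brass bushes (27 mm wide, 8 mm high) round the screws on the lid: 0 = sound. It stays at 0 until the screw in it is forced with over 0.8 N m; then it is torn loose and stays turned. The bush numbers do not tell which screw each belongs to.
- bush_2 (a joint): turn (rad) in its seat of one of the three hexagonal brass bushes (27 mm wide, 8 mm high) round the screws on the lid: 0 = sound. It stays at 0 until the screw in it is forced with over 0.8 N m; then it is torn loose and stays turned. The bush numbers do not tell which screw each belongs to.
- screw_tub: bystander: white round tub with a lid, 52 mm across, 50 mm high, standing; origin at its underside's centre
- small_bottle: bystander: small white round bottle with a screw cap, 42 mm across, 80 mm high, standing; origin at its underside's centre
- bench_timer: bystander: white countdown timer, 34 x 62 x 40 mm; origin at its underside's centre
- marker: bystander: marker pen lying flat, 128 mm long, 16 mm thick; origin at its underside's centre
Not all that is in view belongs to the job. Several things have the shape of the filter_holder; the one meant has the colours described above.

How it is judged:
By the outcome, as a careful person would: the job done as asked, in the order asked, and still so for the second after the job is handed in, with the robot touching nothing.
It also fails if it takes over 72 s, if anything falls off the work surface, if the arm or the gripper's body presses on something with over 40 N, if the wrist force passes 120 N, or if a joint passes its speed limit or range.

### The arm

A 6-joint arm with a two-finger parallel gripper is mounted at the origin on a cart in front of the work surface, level with it; the furniture and walls round the work are solid. World frame = base frame: x ahead of the robot, y to its left, z up, the work surface at z = 0. Lengths are in m, angles in degrees, forces in N, time in s.
With the tool pointing down it reaches from about 0.35 to 0.875 m from the base axis. Payload 4.2 kg.
Tool frame: the origin (TCP) lies at the very end of the fingers, on their centre line; the grasp point (between the pads) lies 19 mm behind it (arm.tcp_to_grasp is the distance from the TCP to the grasp point, in m); z points along the fingers, y is the line along which they close (so a half turn about z gives the same grasp; the last joint's range is limited). The gripper opens to 85 mm and grips with 20 to 120 N. Pads are 22 mm wide; open, the fingers measure 114 mm over their backs; the gripper's body (76 mm by 85 mm) begins 54 mm behind the grasp point. The pads swing forward as they close: fully open they stand 13 mm farther back than shut.
Start: joints at [-49.125, 22.042, 0.453, 0, -68.411, -14.817], TCP at [0.275, -0.561, 0.231] pointing down, gripper open.
Joint ranges: [-179.83, 179.83], [-69.29, 118.12], [-61.27, 80.66], [-181.25, 117.63], [-171.15, -9.14], [-177.46, 177.46]. Speed limits (degrees/s): [159.86, 159.86, 180, 180, 180, 180].

### API

Orientations are given as a 3x3 rotation matrix whose columns are the frame's x, y, z axes.
In Python, from workcell import arm, jaws, solver, status, optics gives the robot as it stands. Calls block until the motion is done:
- arm.move_pose(position, orientation): joint-space move of the TCP to a pose.
- arm.move_straight(position, rotation=None, vel=0.15): straight line of the TCP; rotation=None keeps the orientation; vel is the mean speed in m/s.
- arm.goto_joints(angles): joint-space move.
- jaws.ungrasp() and jaws.grasp(): open the fingers fully, or close them until they stop; the grip force is fixed at half the most.
- arm.sleep(seconds).
- solver.inverse_kinematics(position, orientation): joint angles nearest the present ones, or None.
- status.get_obs(): the state.
- optics.read_camera(name): name is "side" or "top"; returns the picture (480x640x3 uint8, blue, green, red); there is no depth.
- optics.camera_model(name): a dict with "intrinsics" (3x3 intrinsics, pixels), "T" (4x4, takes a point from camera to world coordinates). Camera axes: x right, y up, looking along -z (the intrinsics and any distortion apply to the point x, -y, -z); pixel columns grow to the right and rows downward; lengths in m; the calibration is good to about 2 mm. A picture is of the moment at which its call begins. camera_model takes no time and is no camera call.
A pose or a line that the arm cannot do raises arm.PlanningError and nothing moves.
- arm.job_done(): hands the job in; it is judged then, once.
The state is a dict: "time_s": time; "joint_positions": joint angles; "qd": joint speeds; "joint_efforts": joint torques, N m; "position": TCP position; "tool_rot": TCP orientation; "ft_force": force on the tool from outside, world axes, zero at the start; "ft_torque": the same for the moment, N m; "opening": finger opening in m; "grip_force": force on a finger pad.
Only numpy, scipy, OpenCV 4.12 (cv2) and the standard library are available. Lean on these libraries where they do the work, as an engineer would, in place of code of your own. Each camera call takes 0.05 s, during which the arm holds its last target. There are 200 camera calls.

## Working session

There is one attempt and no reset: what is moved stays moved. The work goes in short steps, each a Python script; the robot and the scene stay as the last script left them, time stands still between calls to the robot, and variables do not carry over. Pictures are saved under pics/ and viewed, at most 10 in all, crops included, and the job is handed in when it is done.

```bash
mkdir -p pics; ls
python3 - <<'E'
from workcell import arm, jaws, solver, status, optics
import cv2, numpy as np
for n in("top","side"):
    cv2.imwrite(f"pics/{n}0.png",optics.read_camera(n)); m=optics.camera_model(n); print(n,{k:np.round(v,4).tolist() if not isinstance(v,str) else v for k,v in m.items()})
print(status.get_obs()); print(arm.tcp_to_grasp)
E
```

```text
pics
top {'intrinsics': [[467.9798, 0.0, 321.3079], [0.0, 467.9798, 243.7378], [0.0, 0.0, 1.0]], 'T': [[0.0229, 0.9917, -0.1263, 0.4113], [-0.9997, 0.0212, -0.015, 0.0576], [-0.0122, 0.1266, 0.9919, 1.2288], [0.0, 0.0, 0.0, 1.0]]}
side {'intrinsics': [[497.6677, 0.0, 331.538], [0.0, 497.6677, 242.8701], [0.0, 0.0, 1.0]], 'T': [[0.9664, -0.1815, 0.1821, 0.7619], [0.257, 0.7025, -0.6636, -0.6535], [-0.0075, 0.6881, 0.7255, 0.8629], [0.0, 0.0, 0.0, 1.0]]}
{'time_s': 0.1, 'joint_positions': array([-4.91224526e+01,  2.20856734e+01,  3.87493834e-01, -2.52744588e-02,
       -6.84099899e+01, -1.48166832e+01]), 'qd': array([ 0.06704312, -0.02770539,  0.14683752,  0.01467079,  0.00324594,
       -0.02890712]), 'joint_efforts': array([-3.71170809e-04, -3.93319809e+01,  1.88929886e+01,  4.19789940e+00,
       -2.61039597e-03,  2.17812618e-05]), 'position': array([ 0.27436933, -0.56098146,  0.23033748]), 'tool_rot': array([[-8.98399294e-01, -4.39178610e-01, -9.25375272e-04],
       [-4.39179577e-01,  8.98397698e-01,  1.69587951e-03],
       [ 8.65610094e-05,  1.92998287e-03, -9.99998134e-01]]), 'ft_force': array([-0.00307003,  0.26258683, -0.58613495]), 'ft_torque': array([-0.00966765,  0.06215282, -0.02273628]), 'grip_force': 0.0, 'opening': 0.08521034028646389}
0.0187
```

View pics/top0.png

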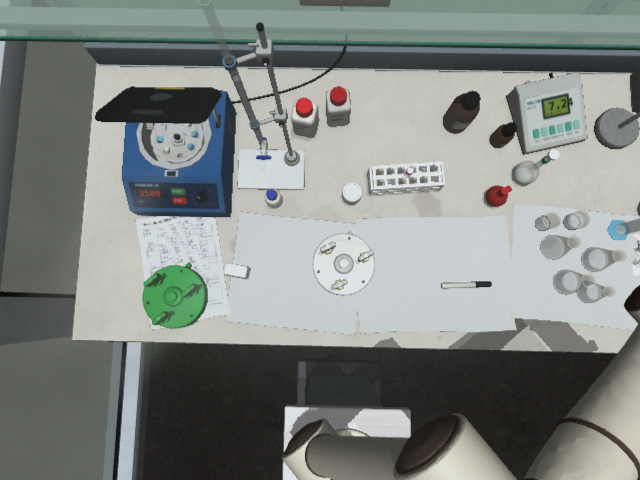

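View pics/side0.png

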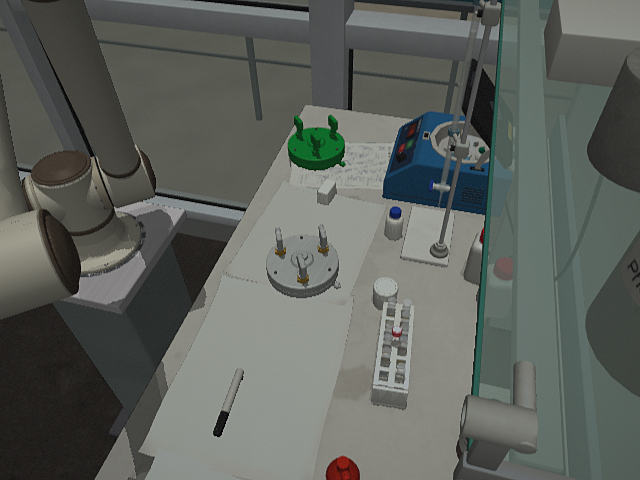

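The steel filter holder is at top px (344,264) and side px (303,265). The green one is a decoy. The stand and the tub at (352,192) are behind it, and the timer at (237,270) is to its left. Next I'll zoom in on the wings.

Run:
```python
import cv2, numpy as np
a=cv2.imread("pics/top0.png")[224:304,304:384]; b=cv2.imread("pics/side0.png")[215:305,255:355]
a=cv2.resize(a,(400,400),interpolation=cv2.INTER_CUBIC) ; b=cv2.resize(b,(400,360),interpolation=cv2.INTER_CUBIC)
b=cv2.copyMakeBorder(b,0,40,0,0,0)
cv2.imwrite("pics/z0.png",np.hstack([a,b]))
```

```text
(no output)
```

View pics/z0.png

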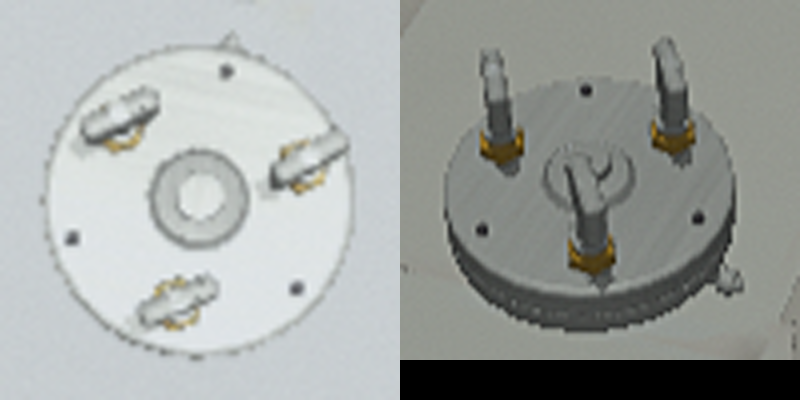

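```bash
cat > cal.py <<'E'
import numpy as np, cv2
from workcell import optics
def proj(n,P):
    m=optics.camera_model(n); T=np.array(m["T"]); c=(np.atleast_2d(P)-T[:3,3])@T[:3,:3]
    c=c*[1,-1,-1]; p=c@np.array(m["intrinsics"]).T; return p[:,:2]/p[:,2:]
def box(g,yaw):   # wing plate corners
    u=np.array([np.cos(yaw),np.sin(yaw),0]);v=np.array([-u[1],u[0],0])
    return np.array([g+a*.02*u+b*.006*v+c*np.array([0,0,.015]) for a in(-1,1) for b in(-1,1) for c in(-1,1)])
E
cat > fit.py <<'E'
from cal import *
from scipy.optimize import least_squares
t=lambda x,y:(304+x/5-.4,224+y/5-.4)
s=lambda x,y:(255+(x-400)/4-.375,215+y/4-.375)
ZL=.06; ZT=ZL+.045+.015
# order: wing1 (upper left in top), wing2 (right), wing3 (bottom)
ends=[(t(85,124),t(157,95)),(t(272,178),t(346,137)),(t(140,312),t(216,282))]
bt=[None,None,None]; 
lidT=t(199,200); lidS=s(590,186)
import itertools
def model(p,sb):
    x,y,phi=p[:3]; r=[]
    c=np.array([x,y,ZL])
    r+=list(proj("top",c)[0]-lidT)+list(proj("side",c)[0]-lidS)
    for k in range(3):
        a=phi-k*2*np.pi/3
        ax=c+.054*np.array([np.cos(a),np.sin(a),0]); u=np.array([np.cos(p[3+k]),np.sin(p[3+k]),0])*.02
        top=ax+[0,0,.06]
        for e,sg in zip(ends[k],(-1,1)): r+=list(proj("top",top+sg*u)[0]-e)
        r+=list(proj("side",ax+[0,0,.004])[0]-sb[k])
    return np.array(r)
S=[s(502,145),s(672,138),s(592,255)]
best=None
for perm in itertools.permutations(S):
  for ph in (0,1,2,3,4,5):
    f=least_squares(model,[.45,0,ph,-1.2,-1.2,-1.2],args=(perm,),loss="soft_l1")
    if best is None or f.cost<best.cost: best=f; bp=perm
print(best.cost,np.round(best.x,4)); print(np.round(model(best.x,bp),1))
p=best.x; out=[]
for n in("top","side"):
    im=cv2.imread(f"pics/{n}0.png"); K=5; x0,y0=(304,224) if n=="top" else (255,215); w,h=(80,80) if n=="top" else (80,80)
    im=cv2.resize(im[y0:y0+h,x0:x0+w],None,fx=K,fy=K,interpolation=cv2.INTER_CUBIC)
    D=lambda P:((proj(n,P)-[x0,y0]+.5)*K).astype(np.int32)
    for k in range(3):
        a=p[2]-k*2*np.pi/3; g=np.array([p[0]+.054*np.cos(a),p[1]+.054*np.sin(a),ZL+.045])
        if n=="top": print(k,np.round(g,4),"yaw",np.degrees(p[3+k]).round(1))
        cv2.polylines(im,[cv2.convexHull(D(box(g,p[3+k])))],True,(0,0,255),1)
    th=np.linspace(0,6.28,60); cv2.polylines(im,[D(np.c_[p[0]+.079*np.cos(th),p[1]+.079*np.sin(th),0*th+ZL])],True,(255,0,0),1)
    out.append(im)
cv2.imwrite("pics/ov.png",np.hstack(out))
E
python3 fit.py
```

```text
Traceback (most recent call last):
  File "fit.py", line 26, in <module>
    f=least_squares(model,[.45,0,ph,-1.2,-1.2,-1.2],args=(perm,),loss="soft_l1")
  File "fit.py", line 20, in model
    r+=list(proj("side",ax+[0,0,.004])[0]-sb[k])
            ~~~~^^^^^^^^^^^^^^^^^^^^^^
  File "cal.py", line 4, in proj
    m=optics.camera_model(n); T=np.array(m["T"]); c=(np.atleast_2d(P)-T[:3,3])@T[:3,:3]
ValueError: time passes only in moves, steps and waits
```

Cache the camera model.

```bash
sed -i 's/^def proj/M={n:optics.camera_model(n) for n in ("top","side")}\ndef proj/; s/m=optics.camera_model(n);/m=M[n];/' cal.py; python3 fit.py
```

```text
4.7577144717311075 [ 0.5117  0.0179  0.8346 -1.1674 -1.0397 -1.1726]
[ 0.4 -0.2  0.1 -1.8 -0.2  0.4  0.9  0.   0.8 -1.2  1.1 -0.3  0.9 -0.3
 -0.2 -0.9  0.   0.5  0.6  0.3  0.5 -1.1]
0 [0.548  0.0579 0.105 ] yaw -66.9
1 [ 0.5283 -0.0335  0.105 ] yaw -59.6
2 [0.459  0.0293 0.105 ] yaw -67.2
```

View pics/ov.png

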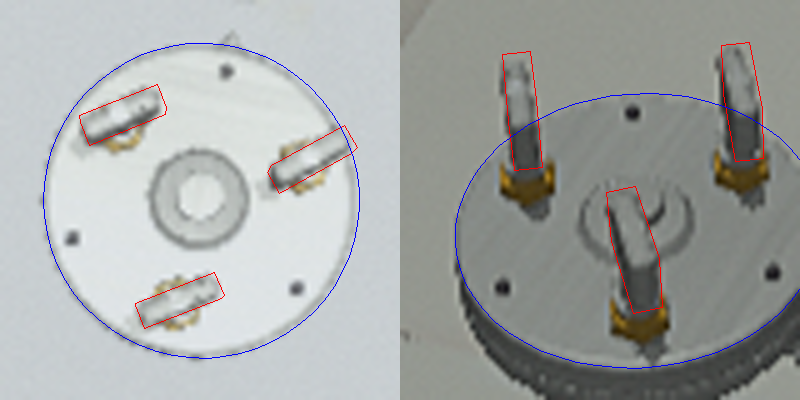

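Overlay matches: boxes fit all three wings within about 1 px, with the centre at (0.512, 0.018). That gives a sensible reach, and the lid circle fits. Go to the nearest wing and grasp it.

```bash
cat > rob.py <<'E'
import numpy as np
from workcell import arm, jaws, solver, status
G=np.array([[.548,.0579],[.5283,-.0335],[.459,.0293]]); YAW=[-66.9,-59.6,-67.2]
def R(yaw):
    a=np.radians(yaw); x=np.array([np.cos(a),np.sin(a),0]); z=np.array([0,0,-1.]); return np.c_[x,np.cross(z,x),z]
def tcp(g,z): return np.array([g[0],g[1],z-arm.tcp_to_grasp])
def ft(n=4):
    r=[]
    for _ in range(n):
        arm.sleep(.02); o=status.get_obs(); r.append(np.r_[o["ft_force"],o["ft_torque"]])
    return np.mean(r,0)
def yaw_now():
    x=status.get_obs()["tool_rot"][:,0]; return np.degrees(np.arctan2(x[1],x[0]))
def say(*a): print(*[np.round(v,3) if not isinstance(v,str) else v for v in a], flush=True)
E
python3 - <<'E'
from rob import *
for k in range(3):
    for h in (0,180):
        say(str((k,h)),*[(lambda q: None if q is None else q[[3,4,5]])(solver.inverse_kinematics(tcp(G[k],.105),R(YAW[k]+h+d))) if 1 else 0 for d in (35,0,-50,-100)]) if 0 else print(k,h,[ (lambda q: None if q is None else np.round(q)[3:].tolist())(solver.inverse_kinematics(tcp(G[k],.105),R(YAW[k]+h+d))) for d in (35,0,-50,-100)])
E
```

```text
0 0 [[0.0, -46.0, 35.0], [0.0, -46.0, 0.0], [0.0, -46.0, -50.0], [0.0, -46.0, -100.0]]
0 180 [[0.0, -46.0, -145.0], None, [0.0, -46.0, 130.0], [0.0, -46.0, 80.0]]
1 0 [[0.0, -44.0, 51.0], [0.0, -44.0, 16.0], [0.0, -44.0, -34.0], [0.0, -44.0, -84.0]]
1 180 [[-0.0, -44.0, -129.0], [0.0, -44.0, -164.0], [0.0, -44.0, 146.0], [0.0, -44.0, 96.0]]
2 0 [[0.0, -41.0, 34.0], [0.0, -41.0, -1.0], [0.0, -41.0, -51.0], [0.0, -41.0, -101.0]]
2 180 [[-0.0, -41.0, -146.0], None, [0.0, -41.0, 129.0], [0.0, -41.0, 79.0]]
```

Run:
```python
from rob import *
k=2
arm.move_pose(tcp(G[k],.22),R(YAW[k])); b=ft(); say("bias",b)
arm.move_straight(tcp(G[k],.107),vel=.12); say("down",ft()-b)
jaws.grasp(); o=status.get_obs(); say("grasped",ft()-b,o["opening"],o["grip_force"],o["position"],yaw_now(),o["time_s"])
np.save("bias.npy",b)
# shift across-plate by +1 mm to learn stiffness
t0=o["time_s"]; p=tcp(G[k],.105)
for d in (.5,1):
    arm.move_straight(p+np.r_[R(YAW[k])[:2,1]*d*1e-3,0],vel=.05); o=status.get_obs(); say("shift",str(d),ft()-b,o["position"],yaw_now(),o["time_s"]-t0)
```

```text
bias [ 0.016 -0.19   0.056  0.011  0.027 -0.005]
down [-0.008  0.423  0.222 -0.026 -0.039  0.016]
grasped [-5.454  0.234  5.117  0.048  1.398  0.022] 0.011 59.16 [0.458 0.029 0.088] -67.212 4.208
shift 0.5 [-8.089  1.679 15.837  0.349  2.466 -0.042] [0.458 0.029 0.088] -67.176 0.317
shift 1 [-7.589  2.034 15.863  0.426  2.19  -0.028] [0.458 0.029 0.088] -67.174 0.633
```

```bash
cat >> rob.py <<'E'
def turn(k,y0,z0,sgn,maxdeg,b,lim=.25,step=3.,ystart=None):
    """turn screw k from commanded yaw y0/grip height z0; sgn +1 = clockwise. Stops when the moment rises by lim. Returns commanded yaw, z."""
    t0=None; d=0; log=[]; y,z=y0,z0
    while d<maxdeg:
        d+=step; y=y0-sgn*d; z=z0-sgn*.003*np.radians(d)
        arm.move_pose(tcp(G[k],z),R(y)); f=ft(2)-b; m=sgn*f[5]; log.append(round(float(m),3))
        if m>lim: break
    say("tau",str(log)); say("F",f[:3]," turned(cmd)",d,"yaw",yaw_now(),"t",status.get_obs()["time_s"])
    return y,z
E
python3 - <<'E'
from rob import *
b=np.load("bias.npy"); k=2
arm.move_straight(tcp(G[k],.1065),R(YAW[k])); say(ft()-b)
y,z=turn(k,YAW[k],.1065,1,30,b); print(y,z)
E
```

```text
[-6.511  0.895  8.115  0.139  1.699  0.   ]
tau [-0.082, -0.131, -0.101, -0.087, -0.115, -0.08, -0.1, -0.075, -0.08, -0.132]
F [-5.162 -0.     8.747]  turned(cmd) 30.0 yaw -97.23 t 8.058
-97.2 0.1049292036732051
```

```bash
sed -i 's/if m>lim: break/if abs(m+.09)>lim: break/; s/lim=.25/lim=.2/' rob.py
python3 - <<'E'
from rob import *
b=np.load("bias.npy"); k=2
y,z=turn(k,-97.2,.10493,1,60,b); print(y,z); say(ft(4)-b)
E
```

```text
tau [-0.058, -0.123, -0.062, -0.097, -0.099, -0.12, -0.095, -0.094, -0.056, -0.107, -0.093, -0.041, -0.074, -0.072, -0.069, 0.036, 0.242]
F [-6.082  0.312  8.819]  turned(cmd) 51.0 yaw -148.131 t 12.875
-148.2 0.10225964624444867
[-6.003 -0.234  8.769 -0.235  1.59   0.204]
```

Screw 2 turned 81° (about 1.41 rad) before it stiffened, so it is home. Release it and do screw 1.

```bash
sed -i 's/if abs(m+.09)>lim: break/if m-min(log)>lim or abs(m)>.45: break/; s/lim=.2,/lim=.25,/' rob.py
cat >> rob.py <<'E'
def nextscrew(k):
    jaws.ungrasp(); p=status.get_obs()["position"].copy(); p[2]=.16; arm.move_straight(p,vel=.2)
    arm.move_pose(tcp(G[k],.175),R(YAW[k])); b=ft(); arm.move_straight(tcp(G[k],.107),vel=.12)
    jaws.grasp(); o=status.get_obs(); say("grasped",ft()-b,o["opening"],o["grip_force"],o["position"],yaw_now(),o["time_s"]); np.save("bias.npy",b); return b
E
python3 - <<'E'
from rob import *
b=nextscrew(1); print(turn(1,YAW[1],.107,1,93,b)); say(ft()-b)
E
```

```text
grasped [-1.685 -0.162  2.564 -0.098  0.346  0.059] 0.011 59.562 [ 0.528 -0.034  0.089] -59.594 17.15
tau [-0.048, -0.05, -0.099, -0.027, -0.084, -0.032, -0.038, -0.092, -0.068, 0.026, 0.137, 0.183]
F [-4.18  -0.809  5.949]  turned(cmd) 36.0 yaw -95.441 t 20.617
(-95.6, np.float64(0.10511504440784612))
[-4.539 -1.341  6.078 -0.296  0.899  0.223]
```

Screw 1 stiffened after about 27–30°, so this is the crossed one. Back it out.

Run:
```python
from rob import *
b=np.load("bias.npy")
y,z=turn(1,-95.6,.105115,-1,15,b,lim=.6); print(turn(1,y,z,-1,60,b)); say(ft()-b)
```

```text
tau [-0.226, -0.113, -0.054, -0.085, -0.054]
F [-3.13  -0.677  4.995]  turned(cmd) 15.0 yaw -80.483 t 22.1
tau [-0.066, -0.044, -0.048, -0.031, -0.069, -0.064, -0.024, -0.056, -0.08, -0.045, -0.049, -0.051, 0.749]
F [-2.385 -0.104  5.35 ]  turned(cmd) 39.0 yaw -41.802 t 25.783
(-41.599999999999994, np.float64(0.10794243338823083))
[-3.01  -0.445  4.537 -0.137  0.676 -0.759]
```

The end stop is reached, so release it there. Next is screw 0.

Run:
```python
from rob import *
b=nextscrew(0); print(turn(0,YAW[0],.107,1,93,b)); say(ft()-b)
```

```text
grasped [-4.981  0.02   5.145 -0.021  1.492 -0.011] 0.011 59.19 [0.547 0.058 0.088] -66.907 29.133
tau [-0.088, -0.046, -0.056, -0.106, -0.061, -0.098, -0.086, -0.087, -0.027, -0.071, -0.062, -0.112, -0.102, -0.079, -0.124, -0.069, -0.103, -0.085, -0.084, -0.102, -0.133, -0.095, -0.082, -0.084, -0.098, 0.056, 0.161]
F [-9.29   2.771  9.198]  turned(cmd) 81.0 yaw -147.866 t 36.85
(-147.9, np.float64(0.10275884991765377))
[-9.879  2.834  8.575  0.636  2.655  0.169]
```

Home at 81°. Release, retreat and check with a picture.

Run:
```python
from rob import *
import cv2
from workcell import optics
jaws.ungrasp(); p=status.get_obs()["position"].copy(); p[2]=.2; arm.move_straight(p,vel=.2)
arm.goto_joints([-49.125,22.042,.453,0,-68.411,-14.817])
a=optics.read_camera("top"); c=optics.read_camera("side"); print(status.get_obs()["time_s"])
cv2.imwrite("pics/top1.png",a)
z=lambda i:cv2.resize(i,(400,400),interpolation=cv2.INTER_CUBIC)
cv2.imwrite("pics/z1.png",np.hstack([z(a[224:304,304:384]),z(c[215:305,258:348])]))
```

```text
40.8667
```

View pics/z1.png

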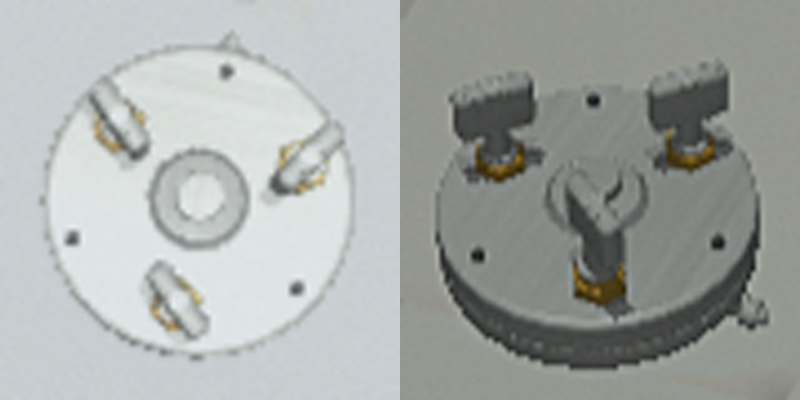

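The picture shows the wings at (122,118) and (176,300) turned about 80° clockwise. The crossed one at (308,158) is turned counterclockwise of where it started, and the bushes look unchanged.

```bash
python3 -c "
from workcell import arm; print(arm.job_done())"
```

```text
the job is handed in; nothing more can be done
None
```

I ran the two sound screws fully home and backed the crossed one out to its loose end stop, then handed in at about 41 s; the measured torque reached about 0.76 N m at that end stop, close to the 0.8 N m limit, but the bushes look unturned in the final picture.

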